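# Lock the spin dryer's lid and start it

### The arm

A 6-joint arm with a two-finger parallel gripper is mounted at the origin on the work surface. World frame = base frame: x ahead of the robot, y to its left, z up, the work surface at z = 0. Lengths are in m, angles in rad, forces in N, time in s.
With the tool pointing down it reaches from about 0.35 to 0.775 m from the base axis. Payload 5.5 kg.
Tool frame: the origin (TCP) lies midway between the tips of the shut fingers; the grasp point (between the pads) lies env.grasp_offset behind it (env.grasp_offset is the distance from the TCP to the grasp point, in m); z points along the fingers, y is the line along which they close (so a half turn about z gives the same grasp; the last joint's range is limited). The gripper opens to 85 mm and grips with 20 to 120 N. Pads are 22 mm wide; open, the fingers measure 114 mm over their backs; the gripper's body (76 mm by 85 mm) begins 54 mm behind the grasp point. The pads swing forward as they close: fully open they stand 13 mm farther back than shut.
Start: joints at [-1.486, 0.313, 0.046, 1.304, 0, 1.431], TCP at [0.128, -0.561, 0.231] pointing down, gripper open.
Joint ranges: [-2.76, 2.76], [-0.86, 1.69], [-1.03, 1.26], [-2.2, 2.34], [-1.47, 1.5], [-3.14, 3.14]. Speed limits (rad/s): [2.57, 2.57, 3.14, 3.14, 3.14, 3.14].

### API

Orientations are given as a 3x3 rotation matrix whose columns are the frame's x, y, z axes.
In Python, from station import env gives the robot as it stands. The module is installed in compiled form; this text tells all that it offers.
- The arm moves only by the shell command python3 -m jog 'ROWS' [FORCE]. ROWS is JSON, a list of rows, each a list of 7 numbers: the shift along the tool's x, y, z each as a share of 0.3 m, from -1 to 1, then the turn, a rotation vector about the tool's x, y, z each as a share of 45 degrees, from -1 to 1, then the opening, from 0 (shut) to 1 (fully open). In form: [[tx, ty, tz, wx, wy, wz, hand], ...]. A call has 1 to 5 rows; each row is the pose to reach, as a shift and turn from the pose commanded when the call began, along the tool's axes at that moment; what a row does not reach only later rows make up. A row lasts 1/10 s, in which the tool goes at most 50 mm and 8.59 degrees, less where a joint would pass 70% of its speed; a pose out of reach is approached as far as the arm can. A call with a number of a shift or a turn outside -1 to 1 is refused whole. A call with a gripper value outside its range is refused whole. The fingers move at their own pace and stop on an object; FORCE is the grip in N (left out, the last holds). Time passes only in rows, so rows that repeat a pose let the fingers close. It gives the time, the measured TCP pose, the force, the opening and the grip force at its end, in the units of the state.
- env.get_obs(): the state, without advancing time (a new reading comes with each control period).
- env.snapshot(name): name is "side" or "top"; returns the picture (420x560x3 uint8, red, green, blue); there is no depth.
- env.camera_model(name): a dict with "K" (3x3 intrinsics, pixels), "R" (3x3) and "t" (3): a world point X has camera coordinates R X + t. Camera axes: x right, y down, z forward; pixel columns grow to the right and rows downward; lengths in m; the calibration is good to about 2 mm. A picture is of the moment at which its call begins. camera_model takes no time and is no camera call.
- env.finish_job(): hands the job in; it is judged then, once.
The state is a dict: "time_s": time; "joint_positions": joint angles; "qd": joint speeds; "effort": joint torques, N m; "eef_pos": TCP position; "eef_rot": TCP orientation; "force": force on the tool from outside, world axes, zero at the start; "wrist_torque": the same for the moment, N m; "finger_gap": finger opening in m; "gripper_force": force on a finger pad.
Only numpy, scipy, OpenCV 4.12 (cv2) and the standard library are available. Lean on these libraries where they do the work, as an engineer would, in place of code of your own. Each camera call takes 0.05 s, during which the arm holds its last target. There are 200 camera calls.

### The job

Close the spin dryer and start it: set the clear lid over the basket so that its steel tongue goes straight down into the slot of the lock behind the drum, and press it down until it is fully home and the bolt has clicked in. Then tug the lid straight up at the lock with about 10 N for a moment to prove that it is held, turn the timer to the long mark, and push the start button fully in and let it go. Leave the pliers, the brass case and the wooden ring clamp where they lie.

Things in the scene. Friction and masses are not known exactly. Their poses are not given: they have to be found in the camera images.
- dryer: Spin dryer, fixed: grey steel box, 365 mm deep (x -195 to +170), 230 mm wide (y), steel deck 140 mm above the bench. Origin: on the bench under the axis of the round drum (128 mm opening, wire basket inside). x points from the controls (worker's side) to the lock behind the drum, z up. The lock on the deck, 84 x 42 x 33 mm, centred at x +121, y 0, is a dark head with the slot, then a grey housing.
- slot_mouth (a point): Centre of the slot's mouth in the top of the lock head: dryer x +92, y 0, 33 mm above the deck (173 mm above the bench). The slot is 7 mm (dryer x) by 21 mm (dryer y), its rim chamfered 3 mm, and goes straight down. Axes as the dryer's.
- lock_bolt: Spring bolt hidden in the lock; origin at its nose, 12.5 mm above the deck. Its sloping top lets the tongue push it back (5 mm, dryer +x) from about 15 mm above home; this takes 4 to 8 N of push at the tongue, more than the lid's weight gives. In the last 1.5 mm it springs out into the tongue's window and then holds it, with 1.5 mm of play upward; pulling does not release it.
- lid: Loose clear plastic bell, 0.27 to 0.45 kg, 150 mm across, 40 mm high, open below, on the bench. Origin: centre of its underside; z up; x towards the tongue. Bar handle along x (-52 to +98), 14 mm wide, 16 mm high, centre line 73 mm above the underside, 20 mm free or more below it except at its posts (x -45, +64). Home, its frame is the dryer's raised 140 mm (x along dryer x).
- tongue_tip (a point): Centre of the lower end of the flat steel tongue, which hangs from a bracket at the lid's x end: lid x +92, y 0, 4 mm above the lid's underside. The tongue is 4 mm thick (lid x), 18 mm wide (lid y) and 36 mm long, with a window 10 mm wide from 7 to 19 mm above its tip. Home, the tip is 29 mm below the slot's mouth. Axes as the lid's.
- handle_mid (a point): On the handle bar's centre line at lid x +10, near the lid's balance point: a place to carry it. Axes as the lid's.
- handle_end (a point): On the handle bar's centre line at lid x +86, almost straight over the tongue: where to press and to tug (clear of the posts). Axes as the lid's.
- timer (a joint): Angle of the timer knob in rad: 0 = pointer towards the dryer's +x, growing clockwise seen from above, up to 2.7; it stays where it is left. Marks every 0.524 rad on its aluminium plate; the third, at 1.047 rad, is the long mark. Starts between 0 and 0.45.
- timer_grip (a point): On the timer knob's axis, 37 mm above the deck, the height to grip; dryer x -142, y +52. Black knob 44 mm across with a bar grip 42 mm long, 14 mm wide, its top 44 mm above the deck; the bar lies along the pointer, a white line on one end of its top. The point's x axis points opposite to the pointer and turns with it.
- long_mark (a point): Middle of the long black mark (10 x 3 mm, the others 4 mm long) beside the knob, on its plate.
- start (a joint): Travel of the start button in m: 0 out, 0.006 fully in; its spring takes about 5 N to push fully in and brings it back.
- start_top (a point): Centre of the steel start button's top face, 26 mm across, about 22 mm above the deck in an aluminium ring; in the dryer's frame x -142, y -52. It is pushed straight down.
- pliers: Bystander: flat pliers with yellow grips, 143 mm long, lying on the bench. Origin at the middle, on the bench.
- brass_case: Bystander: small brass case 58 x 40 x 14 mm. Origin under its centre.
- ring_clamp: Bystander: wooden ring clamp 112 x 26 x 22 mm with a brass band. Origin under its centre.
Not all that is in view belongs to the job. Of the things that look like the lid, take the one that is farthest to the robot's right at the start.

How it is judged:
By the outcome, as a careful person would: the job done as asked, in the order asked, and still so for the second after the job is handed in, with the robot touching nothing.
It also fails if it takes over 64 s, if anything falls off the work surface, if the arm or the gripper's body presses on something with over 40 N, if the wrist force passes 120 N, or if a joint passes its speed limit or range.

## Working session

There is one attempt and no reset: what is moved stays moved. The work goes in short steps, Python scripts to look and compute and a shell command to move; the robot and the scene stay as the last step left them, time stands still between calls to the robot, and variables do not carry over. Pictures are saved under pics/ and viewed, at most 10 in all, crops included, and the job is handed in when it is done.

```bash
mkdir -p pics; python3 - <<'E'
from station import env
import cv2,numpy as np
for n in("side","top"):
    cv2.imwrite(f"pics/{n}0.png",env.snapshot(n)[:,:,::-1]); m=env.camera_model(n); print(n,m["K"],m["R"],m["t"],-m["R"].T@m["t"])
o=env.get_obs();print(o,env.grasp_offset)
E
```

```text
side [[439.14214705   0.         290.38496018]
 [  0.         439.14214705 205.99051842]
 [  0.           0.           1.        ]] [[-0.99751633 -0.0688474  -0.01487325]
 [-0.021026    0.49259098 -0.87000691]
 [ 0.06722414 -0.86753338 -0.49281513]] [0.52052201 0.10254236 1.37905752] [0.42867931 1.18170357 0.77657482]
top [[421.88843807   0.         272.93479478]
 [  0.         421.88843807 208.4574479 ]
 [  0.           0.           1.        ]] [[-0.01791346 -0.99982067  0.00614267]
 [-0.99753712  0.01745517 -0.06793383]
 [ 0.06781443 -0.00734447 -0.99767092]] [0.00568527 0.5295039  1.26860767] [0.44227174 0.00575893 1.30158928]
{'time_s': 0.1, 'joint_positions': array([-1.48558439e+00,  3.13897350e-01,  4.50678792e-02,  1.30359672e+00,
       -3.49183501e-06,  1.43121524e+00]), 'qd': array([-1.90926685e-03, -2.04457042e-03,  2.53893607e-03,  6.44879635e-05,
       -5.95528670e-04,  4.05990287e-05]), 'effort': array([ 3.26560890e-03, -4.81726885e+01,  2.99242562e+01,  1.27678187e-02,
       -9.09739083e-05, -1.26383469e-06]), 'eef_pos': array([ 0.12813029, -0.56006441,  0.23050384]), 'eef_rot': array([[ 9.74840279e-01,  2.22904487e-01, -1.42194723e-04],
       [ 2.22904420e-01, -9.74838952e-01,  1.62364966e-03],
       [ 2.23301840e-04, -1.61449492e-03, -9.99998672e-01]]), 'force': array([ 0.37196504,  0.44552901, -1.06830599]), 'wrist_torque': array([ 0.02345786, -0.04521386,  0.0279517 ]), 'gripper_force': 0.0, 'finger_gap': 0.08547835162653807} 0.0187
```

View pics/top0.png

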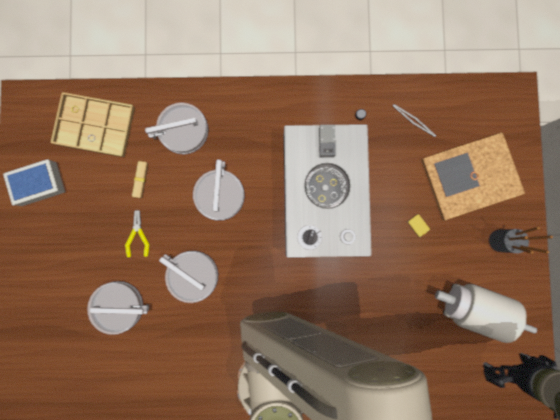

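View pics/side0.png

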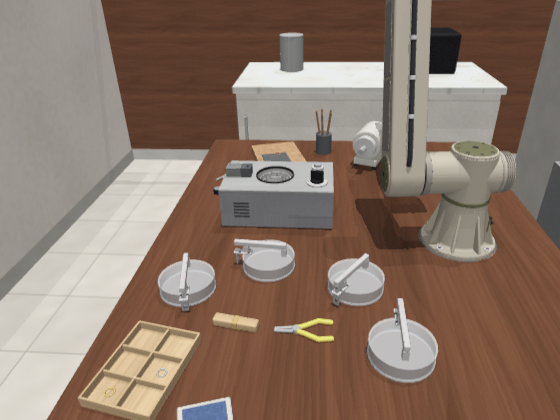

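The dryer is at top (327,190), with its lock towards +x at (327,140). The lookalikes are four bells at top (181,128), (218,194), (191,277) and (115,307). The robot's right is image right, so I choose (218,194), whose tongue end is near (220,162). Next is a close crop.

```bash
python3 - <<'E'
import cv2,numpy as np
a=cv2.imread("pics/top0.png")[115:265,180:380]
cv2.imwrite("pics/c1.png",cv2.resize(a,None,fx=4,fy=4,interpolation=cv2.INTER_CUBIC))
E
cat > h.py <<'E'
from station import env
import numpy as np
def ray(cam,u,v,z):
    m=env.camera_model(cam);c=-m["R"].T@m["t"];d=m["R"].T@np.linalg.inv(m["K"])@[u,v,1];return c+d*(z-c[2])/d[2]
def pix(cam,X):
    m=env.camera_model(cam);p=m["K"]@(m["R"]@np.asarray(X)+m["t"]);return p[:2]/p[2]
def tool(target,grip=True,yaw=None):
    """rows' shift/turn to put grasp point (or TCP) at target with tool-y direction yaw, tool down"""
    from scipy.spatial.transform import Rotation as Ro
    o=env.get_obs();R=o["eef_rot"];p=o["eef_pos"]
    R2=R
    if yaw is not None:
        y=np.array([np.cos(yaw),np.sin(yaw),0]); y=y if y@R[:,1]>0 else -y
        z=np.array([0,0,-1.]);R2=np.c_[np.cross(y,z),y,z]
    t=np.asarray(target)+(R2[:,2]*env.grasp_offset if grip else 0)
    s=R.T@(t-p)/.3;w=Ro.from_matrix(R.T@R2).as_rotvec()/np.radians(45)
    print("shift",s.round(4),"turn",w.round(4),"F",o["force"].round(1),"gap",round(o["finger_gap"],4),"t",o["time_s"])
E
```

```text
(no output)
```

View pics/c1.png

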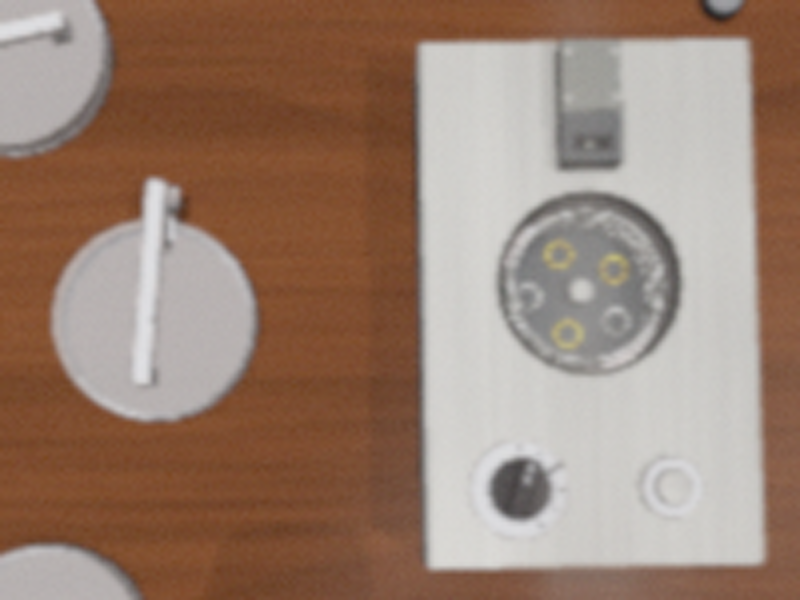

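The crop shows the chosen lid with its handle running from crop (144,384) to (154,180), and the tongue bracket at the upper end. The slot is at (593,142), the drum at (589,283), the knob at (521,488) with its white line to the upper right, the long mark near (557,466), and the button at (671,487).

```bash
cat > fit.py <<'E'
from h import *
from scipy.optimize import least_squares
f=lambda q:np.array([180,115])+(np.array(q)+.5)/4-.5
def fit(pts,px,cam="top",x0=(.45,-.1,0),zoff=0):
    P=np.array(pts,float);Q=np.array(px,float)
    def r(v):
        c,s=np.cos(v[2]),np.sin(v[2])
        return np.concatenate([pix(cam,[v[0]+c*p[0]-s*p[1],v[1]+s*p[0]+c*p[1],p[2]])-q for p,q in zip(P,Q)])
    z=least_squares(r,x0,loss="soft_l1");return z.x,r(z.x).round(2)
if __name__=="__main__":
    d,e=fit([(.17,.115,.14),(.17,-.115,.14),(-.195,-.115,.14),(-.195,.115,.14),(.092,0,.173),(0,0,.14),(-.142,-.052,.162)],
      [f(q) for q in[(418,42),(750,38),(766,566),(428,569),(593,142),(589,283),(671,487)]])
    print("dryer",d,e)
    l,e=fit([(.098,0,.081),(-.052,0,.081),(0,0,.04)],[f(q) for q in[(154,180),(144,384),(154,320)]],x0=(.45,.15,0))
    print("lid",l,e)
    c,s=np.cos(l[2]),np.sin(l[2]);hm=[l[0]+c*.010,l[1]+s*.010]
    print("handle_mid",hm,"tool"); tool([*hm,.25],yaw=l[2]+np.pi/2)
    for q in[(521,488),(535,465)]:print(ray("top",*f(q),.184))
    print("long",ray("top",*f((557,466)),.142))
E
python3 fit.py
```

```text
dryer [ 0.58275595 -0.1536226  -0.00508562] [ 0.44  0.34 -0.49  0.44 -0.77 -0.6  -0.1  -0.24 -0.04 -0.    0.06 -0.01
  1.04  0.07]
lid [ 0.57315164  0.15999877 -0.05787447] [-0.02 -0.01 -0.05  0.21  0.07 -0.21]
handle_mid [np.float64(0.5831349008943141), np.float64(0.1594203459951415)] tool
shift [ 2.0131e+00 -1.9999e+00  1.0000e-03] turn [-0.0021  0.      0.3599] F [ 0.4  0.4 -1.1] gap 0.0855 t 0.1
[ 0.44187563 -0.09880989  0.184     ]
[ 0.45689309 -0.10844115  0.184     ]
long [ 0.45648755 -0.12783018  0.142     ]
```

```bash
python3 -m jog '[[0.5,-0.5,0,0,0,0,1],[0.5,-0.5,0,0,0,0,1],[0.5,-0.5,0,0,0,0,1],[0.5,-0.5,0,0,0,0,1],[0.5,-0.5,0,0,0,0,1]]'; python3 -m jog '[[0.5,-0.5,0,0,0,0,1],[0.5,-0.5,0,0,0,0,1],[0.5,-0.5,0,0,0,0,1],[0.5,-0.5,0,0,0,0,1],[0.5,-0.5,0,0,0,0,1]]';python3 -m jog '[[0.5,-0.5,0,0,0,0,1],[0.5,-0.5,0,0,0,0,1],[0.5,-0.5,0,0,0,0,1],[0.5,-0.5,0,0,0,0,1],[0.5,-0.5,0,0,0,0,1]]';python3 -m jog '[[0.5,-0.5,0,0,0,0.36,1],[0.5,-0.5,0,0,0,0.36,1],[0.5,-0.5,0,0,0,0.36,1],[0.5,-0.5,0,0,0,0.36,1],[0.5,-0.5,0,0,0,0.36,1]]'
python3 -c "
from h import *
tool([.5831,.1594,.073],yaw=-.0579+np.pi/2)"
```

```text
time_s: 0.6
eef_pos: [0.2422, -0.3764, 0.2311]
eef_rot: [[0.974, 0.227, -0.0], [0.227, -0.974, 0.003], [0.0, -0.003, -1.0]]
force: [1.0, -0.1, 0.0]
finger_gap: 0.0855
gripper_force: 0.0
time_s: 1.1
eef_pos: [0.3551, -0.198, 0.2312]
eef_rot: [[0.974, 0.228, 0.0], [0.228, -0.974, 0.001], [0.0, -0.001, -1.0]]
force: [0.1, 0.0, 0.2]
finger_gap: 0.0855
gripper_force: 0.0
time_s: 1.6
eef_pos: [0.4687, -0.0188, 0.2309]
eef_rot: [[0.974, 0.227, 0.001], [0.227, -0.974, 0.0], [0.001, -0.0, -1.0]]
force: [-0.6, -0.9, -0.6]
finger_gap: 0.0855
gripper_force: 0.0
time_s: 2.1
eef_pos: [0.5753, 0.0929, 0.2304]
eef_rot: [[1.0, 0.008, -0.002], [0.008, -0.999, 0.032], [-0.001, -0.032, -1.0]]
force: [-0.3, -0.2, 0.1]
finger_gap: 0.0853
gripper_force: 0.0
shift [ 0.0286 -0.2028  0.5936] turn [-0.0401  0.0031  0.0838] F [-0.3 -0.2  0.1] gap 0.0853 t 2.1
```

```bash
python3 -m jog '[[0.029,-0.203,0.2,-0.04,0,0.084,1],[0.029,-0.203,0.2,-0.04,0,0.084,1],[0.029,-0.203,0.2,-0.04,0,0.084,1],[0.029,-0.203,0.2,-0.04,0,0.084,1]]'
python3 - <<'E'
from h import *
import cv2
a=env.snapshot("side")[:,:,::-1];cv2.imwrite("pics/c2.png",cv2.resize(a[150:300,180:380],None,fx=4,fy=4))
tool([.5831,.1594,.075],yaw=-.0579+np.pi/2)
E
```

```text
time_s: 2.5
eef_pos: [0.5824, 0.1017, 0.1724]
eef_rot: [[1.0, 0.019, -0.006], [0.019, -0.999, 0.038], [-0.006, -0.038, -0.999]]
force: [1.1, -1.0, 0.7]
finger_gap: 0.0853
gripper_force: 0.0
shift [ 0.0061 -0.1757  0.3969] turn [-0.0487  0.0071  0.0985] F [-0.5 -0.4 -0. ] gap 0.0855 t 2.55
```

View pics/c2.png

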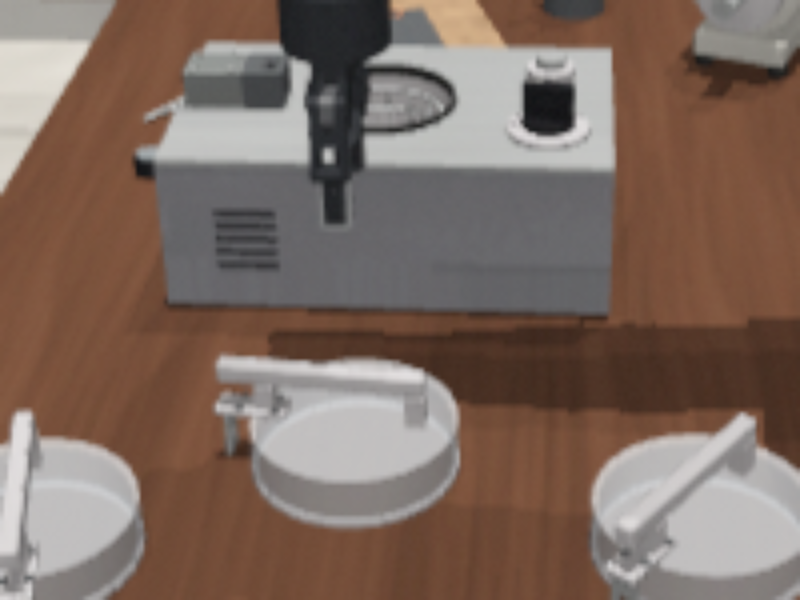

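The side crop shows the chosen lid clear, with its handle from (222,366) to (425,380) and the tongue on the left. The wrist has hit its joint limit, so I'll turn it half a turn back.

```bash
python3 -c "
from h import *
print(env.get_obs()['joint_positions'])"
python3 -m jog '[[0,-0.17,0,0,0,-0.9,1],[0,-0.17,0,0,0,-0.9,1],[0,-0.17,0,0,0,-0.9,1],[0,-0.17,0,0,0,-0.9,1],[0,-0.17,0,0,0,-0.9,1]]' | head -3
python3 -m jog '[[0,0,0,0,0,-0.9,1],[0,0,0,0,0,-0.9,1],[0,0,0,0,0,-0.9,1],[0,0,0,0,0,-0.9,1],[0,0,0,0,0,-0.9,1]]' | head -3
python3 -m jog '[[0,0,0,0,0,-0.9,1],[0,0,0,0,0,-0.9,1],[0,0,0,0,0,-0.9,1],[0,0,0,0,0,-0.9,1],[0,0,0,0,0,-0.9,1]]' | head -3
python3 -m jog '[[0,0,0,0,0,-0.9,1],[0,0,0,0,0,-0.9,1],[0,0,0,0,0,-0.9,1],[0,0,0,0,0,-0.9,1],[0,0,0,0,0,-0.9,1]]' | head -3
python3 -c "
from h import *
print(env.get_obs()['joint_positions'])
tool([.5831,.1594,.075],yaw=-.0579+np.pi/2)"
```

```text
[ 0.01817388  0.36755154 -0.02013306  1.18722361  0.0384264   3.14023846]
time_s: 3.05
eef_pos: [0.5825, 0.1534, 0.1772]
eef_rot: [[0.744, 0.668, -0.001], [0.668, -0.743, 0.038], [0.024, -0.029, -0.999]]
time_s: 3.55
eef_pos: [0.5826, 0.1531, 0.1772]
eef_rot: [[0.132, 0.991, -0.001], [0.991, -0.132, 0.038], [0.038, -0.006, -0.999]]
time_s: 4.05
eef_pos: [0.5826, 0.1531, 0.1772]
eef_rot: [[-0.544, 0.839, -0.001], [0.839, 0.543, 0.038], [0.033, 0.02, -0.999]]
time_s: 4.55
eef_pos: [0.5825, 0.1531, 0.1772]
eef_rot: [[-0.958, 0.285, -0.002], [0.285, 0.958, 0.038], [0.012, 0.036, -0.999]]
[0.10454808 0.38041015 0.00861885 1.19652672 0.03822192 0.3938884 ]
shift [-0.0008  0.006   0.4035] turn [ 0.0478 -0.0104 -0.2946] F [-0.5 -0.1  0.8] gap 0.0856 t 4.55
```

Now fix the yaw and tilt, and lower.

```bash
python3 -m jog '[[0,0.006,0.1,0.048,-0.01,-0.295,1],[0,0.006,0.1,0.048,-0.01,-0.295,1],[0,0.006,0.1,0.048,-0.01,-0.295,1],[0,0.006,0.1,0.048,-0.01,-0.295,1]]' | head -4
python3 -c "
from h import *
tool([.5831,.1594,.075],yaw=-.0579+np.pi/2)"
```

```text
time_s: 4.95
eef_pos: [0.583, 0.1563, 0.1469]
eef_rot: [[-0.998, 0.065, -0.001], [0.065, 0.998, 0.0], [0.001, 0.0, -1.0]]
force: [0.6, 0.2, 0.1]
shift [1.000e-04 1.040e-02 3.021e-01] turn [ 0.0003 -0.001  -0.0087] F [0.6 0.2 0.1] gap 0.0854 t 4.95
```

```bash
python3 -m jog '[[0,0.01,0.15,0,0,-0.009,1],[0,0.01,0.25,0,0,-0.009,1],[0,0.01,0.302,0,0,-0.009,1],[0,0.01,0.302,0,0,-0.009,1],[0,0.01,0.302,0,0,-0.009,0.5]]' 40
python3 -m jog '[[0,0,0,0,0,0,0],[0,0,0,0,0,0,0],[0,0,0,0,0,0,0],[0,0,0,0,0,0,0],[0,0,0,0,0,0,0]]' 80
python3 -m jog '[[0,0,0,0,0,0,0],[0,0,0,0,0,0,0],[0,0,0,0,0,0,0]]' 80
```

```text
time_s: 5.45
eef_pos: [0.5829, 0.1591, 0.056]
eef_rot: [[-0.998, 0.057, -0.002], [0.057, 0.998, 0.0], [0.002, -0.0, -1.0]]
force: [0.3, 0.2, 0.3]
finger_gap: 0.0733
gripper_force: 0.0
time_s: 5.95
eef_pos: [0.5827, 0.1597, 0.0559]
eef_rot: [[-0.998, 0.055, -0.001], [0.055, 0.998, 0.001], [0.001, 0.001, -1.0]]
force: [-0.3, 0.3, 7.0]
finger_gap: 0.0124
gripper_force: 80.2
time_s: 6.25
eef_pos: [0.5827, 0.1597, 0.0559]
eef_rot: [[-0.998, 0.055, -0.001], [0.055, 0.998, 0.001], [0.001, 0.0, -1.0]]
force: [-1.0, 1.2, 5.6]
finger_gap: 0.0126
gripper_force: 80.3
```

```bash
python3 -m jog '[[0,0,-0.1,0,0,0,0],[0,0,-0.25,0,0,0,0],[0,0,-0.4,0,0,0,0],[0,0,-0.55,0,0,0,0],[0,0,-0.7,0,0,0,0]]'
python3 -m jog '[[0,0,0,0,0,0,0],[0,0,0,0,0,0,0]]'
python3 - <<'E'
from h import *
import cv2
a=env.snapshot("side")[:,:,::-1];cv2.imwrite("pics/c3.png",cv2.resize(a[60:260,160:360],None,fx=3,fy=3))
# desired grasp pose: lid over home (approx), grasp at lid x +.010
d=(.5828,-.1536,-.0051)
tool([d[0]+.0096,d[1],.075+.210],yaw=d[2]+np.pi/2)
E
```

```text
time_s: 6.75
eef_pos: [0.5819, 0.1591, 0.2657]
eef_rot: [[-0.998, 0.055, -0.005], [0.055, 0.998, -0.001], [0.005, -0.001, -1.0]]
force: [1.3, -0.1, -3.8]
finger_gap: 0.0127
gripper_force: 79.0
time_s: 6.95
eef_pos: [0.5831, 0.1593, 0.2652]
eef_rot: [[-0.998, 0.056, -0.002], [0.056, 0.998, -0.0], [0.002, -0.0, -1.0]]
force: [0.3, -0.3, -4.3]
finger_gap: 0.0121
gripper_force: 79.1
shift [-0.0921 -1.0391 -0.0092] turn [-0.001  -0.0066 -0.0643] F [-0.7  0.3 -4.6] gap 0.0124 t 7.0
```

View pics/c3.png

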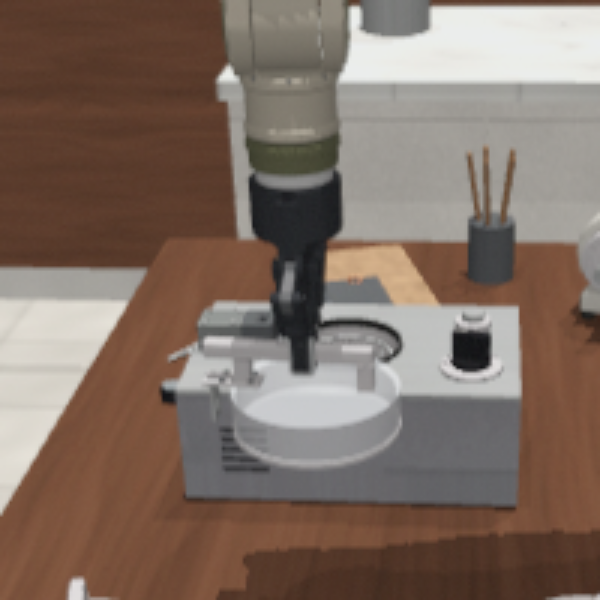

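The lid hangs level in the grip, bar from (204,347) to (377,352), tongue at (215,400) and clear of the dryer. Carry it across.

```bash
python3 - <<'E'
from h import *
o=env.get_obs();g=o["eef_pos"]+o["eef_rot"][:,2]*-env.grasp_offset
ax=-o["eef_rot"][:,0]
for s in(.088,-.062): 
    p=pix("side",g+ax*s-[0,0,.002]);print((p-[160,60])*3)
E
python3 -m jog '[[-0.015,-0.16,0,0,0,-0.01,0],[-0.03,-0.32,0,0,0,-0.02,0],[-0.045,-0.48,0,0,0,-0.03,0],[-0.06,-0.64,0,0,0,-0.045,0],[-0.075,-0.8,0,0,0,-0.064,0]]' | head -2
python3 -m jog '[[-0.01,-0.1,0,0,0,0,0],[-0.015,-0.2,0,0,0,0,0],[-0.017,-0.239,0,0,0,0,0],[-0.017,-0.239,0,0,0,0,0],[-0.017,-0.239,0,0,0,0,0]]'
python3 - <<'E'
from h import *
import cv2
for n,(r,c) in dict(side=(100,190),top=(100,270)).items():
    a=env.snapshot(n)[:,:,::-1];cv2.imwrite(f"pics/d_{n}.png",cv2.resize(a[r:r+120,c:c+130],None,fx=5,fy=5,interpolation=cv2.INTER_CUBIC))
d=(.5828,-.1536,-.0051)
tool([d[0]+.0096,d[1],.075+.210],yaw=d[2]+np.pi/2)
c,s=np.cos(d[2]),np.sin(d[2])
W=lambda x,y,z:np.array([d[0]+c*x-s*y,d[1]+s*x+c*y,z])
print("bar end pred",[5*(pix("side",W(x,0,.283))-[190,100]) for x in(.098,-.052)],"top",[5*(pix("top",W(x,0,.291))-[270,100]) for x in(.098,-.052)])
print("slot",5*(pix("side",W(.092,0,.173))-[190,100]),5*(pix("top",W(.092,0,.173))-[270,100]))
print("tip",5*(pix("side",W(.092,.009,.214))-[190,100]))
E
python3 -c "
import cv2,numpy as np
a=[cv2.imread(f'pics/d_{n}.png')for n in('side','top')]
cv2.imwrite('pics/d.png',cv2.resize(np.hstack(a),None,fx=.615,fy=.615,interpolation=cv2.INTER_AREA))"
```

```text
[205.17536486 347.83189135]
[375.04211299 354.06837859]
time_s: 7.5
eef_pos: [0.5902, -0.083, 0.2616]
time_s: 8.0
eef_pos: [0.5959, -0.1523, 0.2633]
eef_rot: [[-1.0, 0.005, -0.006], [0.005, 1.0, 0.002], [0.006, 0.002, -1.0]]
force: [-0.2, 0.6, -2.0]
finger_gap: 0.0125
gripper_force: 79.2
shift [ 0.0129 -0.0064 -0.0068] turn [ 0.0009 -0.0057  0.0018] F [-0.3  0.3 -2.9] gap 0.0127 t 8.1
bar end pred [array([266.44541414, 168.04708243]), array([497.85119077, 170.79005634])] top [array([321.85872637, 188.35680448]), array([328.93079141, 495.68061759])]
slot [286.40237845 324.1448702 ] [289.13055452 250.53054559]
tip [280.28617202 272.68198564]
```

View pics/d_side.png

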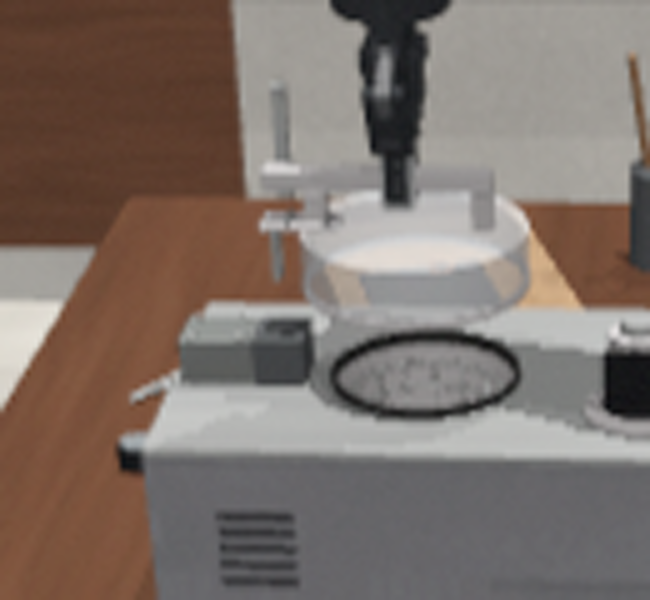

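View pics/d_top.png

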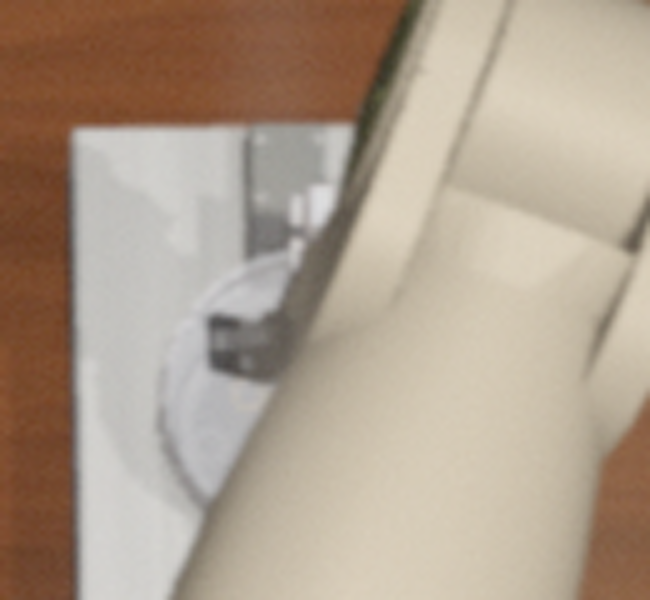

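Side view: bar end (262,180), tongue tip (277,280) and slot (288,324) all agree with the model to within about 2 mm. Correct, then lower to just over the mouth.

```bash
python3 -m jog '[[0.013,-0.006,0.02,0,-0.006,0.002,0],[0.013,-0.006,0.05,0,-0.006,0.002,0],[0.013,-0.006,0.09,0,-0.006,0.002,0],[0.013,-0.006,0.09,0,-0.006,0.002,0],[0.013,-0.006,0.09,0,-0.006,0.002,0]]' 120
python3 - <<'E'
from h import *
import cv2
a=env.snapshot("side")[:,:,::-1];cv2.imwrite(f"pics/e.png",cv2.resize(a[110:210,200:310],None,fx=6,fy=6,interpolation=cv2.INTER_CUBIC))
d=(.5828,-.1536,-.0051)
tool([d[0]+.0096,d[1],.215],yaw=d[2]+np.pi/2)
W=lambda x,y,z:np.array([d[0]+x,d[1]-.0051*x+y,z])
for k,v in dict(slot=W(.092,0,.173),slotL=W(.0955,.0105,.173),slotR=W(.0885,.0105,.173),bar=W(.098,0,.253)).items():print(k,6*(pix("side",v)-[200,110]))
E
```

```text
time_s: 8.6
eef_pos: [0.5922, -0.1545, 0.2371]
eef_rot: [[-1.0, 0.006, 0.0], [0.006, 1.0, 0.0], [-0.0, 0.0, -1.0]]
force: [0.5, 0.1, -3.7]
finger_gap: 0.0116
gripper_force: 118.3
shift [0.0008 0.004  0.1381] turn [-0.0001  0.0015 -0.0018] F [-0.4  0.4 -3.3] gap 0.0116 t 8.65
slot [283.6807337  328.97381123]
slotL [274.53325315 336.64011057]
slotR [287.00871483 336.85475078]
bar [263.46580935 194.09713424]
```

View pics/e.png

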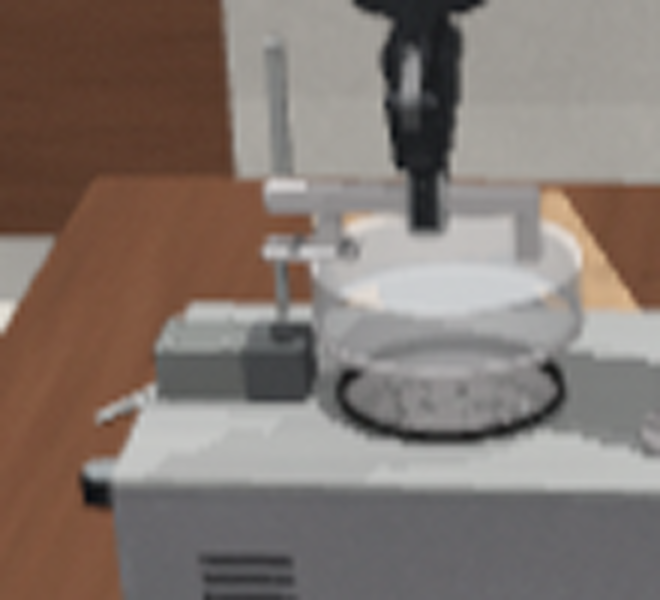

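The tongue at column 282 stands straight above the slot, predicted at (284,329). Lower gently into it.

```bash
python3 -m jog '[[0.001,0.004,0.02,0,0,0,0],[0.001,0.004,0.035,0,0,0,0],[0.001,0.004,0.05,0,0,0,0],[0.001,0.004,0.05,0,0,0,0]]' | grep -E 'pos|force'
python3 -m jog '[[0,0,0.01,0,0,0,0],[0,0,0.02,0,0,0,0],[0,0,0.03,0,0,0,0],[0,0,0.03,0,0,0,0]]' | grep -E 'pos|rot|force'
python3 -c "
from h import *
tool([.5924,-.1536,.215],yaw=-.0051+np.pi/2)"
```

```text
eef_pos: [0.5917, -0.1535, 0.222]
force: [0.2, 2.0, -4.2]
gripper_force: 118.3
eef_pos: [0.5925, -0.1537, 0.2134]
eef_rot: [[-1.0, 0.007, 0.002], [0.007, 1.0, 0.0], [-0.002, 0.0, -1.0]]
force: [1.0, 1.1, -3.5]
gripper_force: 118.4
shift [0.0004 0.0002 0.0568] turn [ 0.0004  0.0021 -0.002 ] F [ 1.   1.1 -3.5] gap 0.0118 t 9.45
```

```bash
python3 -m jog '[[0,0,0.012,0,0,0,0],[0,0,0.024,0,0,0,0],[0,0,0.036,0,0,0,0],[0,0,0.04,0,0,0,0]]' | grep -E 'pos|rot|force'
python3 -m jog '[[0,0,0.008,0,0,0,0],[0,0,0.016,0,0,0,0],[0,0,0.018,0,0,0,0],[0,0,0.018,0,0,0,0]]' | grep -E 'pos|rot|force'
python3 -c "
from h import *
tool([.5924,-.1536,.215],yaw=-.0051+np.pi/2)"
```

```text
eef_pos: [0.5908, -0.1537, 0.2019]
eef_rot: [[-1.0, 0.007, -0.001], [0.007, 1.0, -0.0], [0.001, -0.0, -1.0]]
force: [-5.6, 2.9, -1.1]
gripper_force: 118.8
eef_pos: [0.5918, -0.1536, 0.1961]
eef_rot: [[-1.0, 0.007, 0.0], [0.007, 1.0, 0.0], [-0.0, 0.0, -1.0]]
force: [-2.0, 3.5, -1.6]
gripper_force: 118.7
shift [-0.0021  0.0001 -0.0008] turn [ 0.0004  0.0002 -0.0021] F [-2.   3.5 -1.6] gap 0.0117 t 10.25
```

```bash
python3 -m jog '[[0,0,0,0,0,0,1],[0,0,0,0,0,0,1],[0,0,0,0,0,0,1],[0,0,-0.03,0,0,0,1],[0,0,-0.03,0,0,0,1]]' | grep -E 'time|pos|force|gap'
python3 -m jog '[[-0.1,0,-0.03,0,0,0,1],[-0.2,0,-0.03,0,0,0,1],[-0.253,0,-0.03,0,0,0,1],[-0.253,0,-0.03,0,0,0,1]]' | grep -E 'pos|force'
python3 - <<'E'
from h import *
import cv2
tool([.5828+.086,-.1541,.215],yaw=-.0051+np.pi/2)
a=env.snapshot("side")[:,:,::-1];cv2.imwrite(f"pics/g.png",cv2.resize(a[110:210,200:310],None,fx=6,fy=6,interpolation=cv2.INTER_CUBIC))
d=(.5828,-.1536)
for n,p in dict(barL=(.098,.213),barR=(-.052,.213)).items(): print(n,6*(pix("side",[d[0]+p[0],d[1],p[1]])-[200,110]))
E
```

```text
time_s: 10.75
eef_pos: [0.5932, -0.1544, 0.2073]
force: [1.2, 0.0, 0.1]
finger_gap: 0.0827
gripper_force: 0.0
eef_pos: [0.67, -0.1545, 0.2141]
force: [-0.2, 0.3, 0.1]
gripper_force: 0.0
shift [0.0042 0.0015 0.0592] turn [-0.0007  0.0031 -0.0015] F [-0.2  0.3  0.1] gap 0.0853 t 11.15
barL [268.18171983 262.71142101]
barR [539.47465936 266.28139289]
```

View pics/g.png

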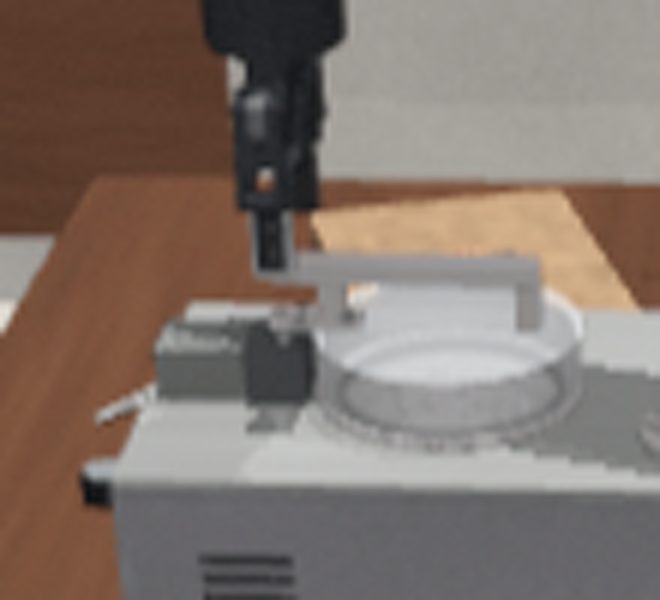

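The lid sits level: the bar's right end at (540,268) is where home predicts, and the bracket is on the lock at (290,322). Grip the handle end and press.

```bash
python3 -m jog '[[0.004,0.001,0.03,0,0,0,1],[0.004,0.001,0.059,0,0,0,1],[0.004,0.001,0.059,0,0,0,1],[0.004,0.001,0.059,0,0,0,0],[0.004,0.001,0.059,0,0,0,0]]' 80 | grep -E 'pos|force|gap'
python3 -m jog '[[0,0,0,0,0,0,0],[0,0,0,0,0,0,0],[0,0,0,0,0,0,0],[0,0,0,0,0,0,0],[0,0,0,0,0,0,0]]' 80 | grep -E 'pos|force|gap'
python3 -m jog '[[0,0,0.003,0,0,0,0],[0,0,0.006,0,0,0,0],[0,0,0.006,0,0,0,0]]' | grep -E 'pos|force|gap'
```

```text
eef_pos: [0.6668, -0.1542, 0.1973]
force: [0.2, -0.6, 0.2]
finger_gap: 0.0592
gripper_force: 0.0
eef_pos: [0.6674, -0.1542, 0.1974]
force: [0.9, -0.5, 2.1]
finger_gap: 0.0124
gripper_force: 80.1
eef_pos: [0.6675, -0.1542, 0.1973]
force: [-1.4, 1.0, 9.9]
finger_gap: 0.0124
gripper_force: 81.1
```

```bash
python3 -m jog '[[0,0,0.004,0,0,0,0],[0,0,0.008,0,0,0,0],[0,0,0.01,0,0,0,0],[0,0,0.01,0,0,0,0]]' | grep -E 'pos|force|gap'
python3 -m jog '[[0,0,-0.012,0,0,0,0],[0,0,-0.016,0,0,0,0],[0,0,-0.016,0,0,0,0]]' | grep -E 'pos|force|gap'
```

```text
eef_pos: [0.6679, -0.1543, 0.1972]
force: [-3.9, 1.3, 19.5]
finger_gap: 0.0124
gripper_force: 82.6
eef_pos: [0.6674, -0.1541, 0.1973]
force: [-0.3, 1.2, 6.1]
finger_gap: 0.0125
gripper_force: 80.4
```

```bash
python3 -m jog '[[0,0,-0.006,0,0,0,0],[0,0,-0.012,0,0,0,0],[0,0,-0.012,0,0,0,0]]' | grep -E 'pos|force|gap'
python3 -m jog '[[0,0,-0.004,0,0,0,0],[0,0,-0.006,0,0,0,0]]' | grep -E 'pos|force|gap'
```

```text
eef_pos: [0.6664, -0.1539, 0.1988]
force: [0.6, -0.5, -3.4]
finger_gap: 0.0124
gripper_force: 79.0
eef_pos: [0.6662, -0.1539, 0.1994]
force: [3.1, -0.6, -18.5]
finger_gap: 0.0119
gripper_force: 77.9
```

```bash
python3 -m jog '[[0,0,0.002,0,0,0,0],[0,0,0.002,0,0,0,0]]' | grep -E 'pos|force|gap'
```

```text
eef_pos: [0.6662, -0.1539, 0.1994]
force: [2.3, -0.8, -19.3]
finger_gap: 0.0126
gripper_force: 77.9
```

```bash
python3 -m jog '[[0,0,0.007,0,0,0,0],[0,0,0.007,0,0,0,0]]' | grep -E 'pos|force|gap'; python3 -m jog '[[0,0,0,0,0,0,0],[0,0,0,0,0,0,0]]' | grep -E 'pos|force|gap'
```

```text
eef_pos: [0.6664, -0.1539, 0.1993]
force: [0.1, 0.1, -14.9]
finger_gap: 0.0126
gripper_force: 78.6
eef_pos: [0.6665, -0.154, 0.1993]
force: [-1.2, -0.0, -14.8]
finger_gap: 0.0122
gripper_force: 78.5
```

```bash
python3 -m jog '[[0,0,0.005,0,0,0,0],[0,0,0.005,0,0,0,0],[0,0,0.005,0,0,0,0]]' | grep -E 'pos|force|gap'; python3 -m jog '[[0,0,0.001,0,0,0,0],[0,0,0.001,0,0,0,0],[0,0,0.001,0,0,0,0]]' | grep -E 'pos|force|gap'
```

```text
eef_pos: [0.6673, -0.1542, 0.199]
force: [-0.2, -0.2, -8.9]
finger_gap: 0.0127
gripper_force: 79.3
eef_pos: [0.6677, -0.1544, 0.1988]
force: [-0.4, 0.9, -4.4]
finger_gap: 0.0125
gripper_force: 79.8
```

The lid held against 9–19 N with only the bolt's play. Ease it down, release, back off, and measure the knob angle in the first top picture.

```bash
python3 -m jog '[[0,0,0.005,0,0,0,0],[0,0,0.005,0,0,0,0],[0,0,0.005,0,0,0,1],[0,0,0.005,0,0,0,1],[0,0,0.005,0,0,0,1]]' | grep -E 'pos|force|gap'
python3 -m jog '[[0,0,0,0,0,0,1],[0,0,-0.1,0,0,0,1],[0,0,-0.25,0,0,0,1],[0,0,-0.3,0,0,0,1]]' | grep -E 'pos|force|gap'
python3 - <<'E'
from h import *
import cv2
print(env.get_obs()['joint_positions'])
a=cv2.imread("pics/top0.png");g=cv2.cvtColor(a,cv2.COLOR_BGR2GRAY)
print(g[226:250,300:326])
d=(.5828,-.1536,-.0051);k=np.array([d[0]-.142,d[1]+.052+.0007])
for th in(0,.2,.3,.4,.5): print(th,pix("top",[*(k+.016*np.array([np.cos(-th+d[2]),np.sin(-th+d[2])])),.184]))
print("axis",pix("top",[*k,.184]),k)
E
```

```text
eef_pos: [0.6671, -0.1542, 0.1966]
force: [-0.2, -0.1, -0.3]
finger_gap: 0.0553
gripper_force: 0.0
eef_pos: [0.6678, -0.1544, 0.2912]
force: [-0.3, 0.3, 0.5]
finger_gap: 0.0855
gripper_force: 0.0
[-3.44366690e-01  5.42831932e-01  5.40597764e-01  1.56108988e+00
  2.64226360e-04 -3.37469988e-01]
[[208 210 206 200 201 208 213 217 214 202 205 215 217 214 210 209 208 206
  205 205 204 205 206 205 203 206]
 [206 204 202 209 215 218 219 219 215 205 206 215 218 218 213 209 211 207
  206 204 204 203 204 204 204 205]
 [203 202 211 217 219 220 219 215 209 202 202 205 209 210 204 208 211 209
  205 203 203 204 204 205 203 206]
 [204 213 217 219 218 212 205 192 171 152 149 153 166 186 200 207 215 214
  208 203 200 203 205 204 203 203]
 [210 218 219 218 210 184 153 131 110  94  90 102 128 143 160 190 209 213
  205 191 189 199 204 205 205 204]
 [216 219 218 210 184 142  99  86  77  74  78 108 142 141 128 164 195 199
  186 174 179 194 204 203 203 203]
 [219 220 210 185 139  99  85  81  76  74  83 117 147 139 115 132 164 170
  174 189 199 202 203 205 203 205]
 [220 215 198 159 107  88  84  80  77  75 
[... 1320 characters left out ...]
203 203 205 210 210
  206 202 201 204 202 205 203 204]
 [211 210 214 217 220 218 219 216 213 212 211 212 215 214 202 195 203 207
  204 202 203 202 203 203 203 203]
 [213 214 213 214 213 216 217 218 219 220 218 218 216 216 212 206 204 205
  204 205 201 202 203 203 204 203]
 [212 217 214 207 205 206 211 213 214 216 215 214 214 211 207 203 201 204
  206 204 205 204 202 203 203 203]
 [213 214 215 214 209 203 202 201 203 208 208 208 205 200 204 205 206 206
  205 203 202 203 203 205 203 202]]
0 [310.56027885 230.96057657]
0.2 [311.76253482 231.06591245]
0.3 [312.3503696  231.20812218]
0.4 [312.92149699 231.4083375 ]
0.5 [313.47022521 231.66456765]
axis [310.67442118 237.01840183] [ 0.4408 -0.1009]
```

The white line runs (311.3,235) to (312.5,231), so the timer starts at about 0.28 rad. Move over the knob, bar grip along it.

```bash
python3 -c "
from h import *
tool([.4408,-.1009,.24],yaw=-.285+np.pi/2)"
```

```text
shift [0.7596 0.1738 0.2271] turn [-0.0016  0.0094  0.3541] F [-0.3  0.3  0.5] gap 0.0855 t 15.8
```

```bash
python3 -m jog '[[0.15,0.035,0,0,0,0.1,1],[0.3,0.07,0,0,0,0.2,1],[0.45,0.1,0,0,0,0.3,1],[0.6,0.14,0,0,0,0.354,1],[0.75,0.174,0.05,0,0,0.354,1]]' | grep -E 'pos'
python3 -c "
from h import *
tool([.4408,-.1009,.177],yaw=-.285+np.pi/2)"
```

```text
eef_pos: [0.4415, -0.1002, 0.2723]
shift [ 0.0035 -0.0028  0.3801] turn [-0.0004  0.007  -0.0008] F [0.1 0.  0.6] gap 0.0855 t 16.3
```

```bash
python3 -m jog '[[0.003,-0.003,0.15,0,0.007,0,1],[0.003,-0.003,0.3,0,0.007,0,1],[0.003,-0.003,0.38,0,0.007,0,1],[0.003,-0.003,0.38,0,0.007,0,1],[0.003,-0.003,0.38,0,0.007,0,1]]' 30 | grep -E 'pos|rot|force'
python3 -m jog '[[0,0,0,0,0,0,0],[0,0,0,0,0,0,0],[0,0,0,0,0,0,0],[0,0,0,0,0,0,0],[0,0,0,0,0,0,0]]' 30 | grep -E 'pos|force|gap'
python3 -m jog '[[0,0,0,0,0,0,0],[0,0,0,0,0,0,0],[0,0,0,0,0,0,0]]' 40 | grep -E 'pos|force|gap'
python3 -c "
from h import *
tool([.4408,-.1009,.177],yaw=-.0051-1.047+np.pi/2)"
```

```text
eef_pos: [0.4414, -0.101, 0.1575]
eef_rot: [[-0.96, 0.281, -0.004], [0.281, 0.96, 0.001], [0.004, 0.0, -1.0]]
force: [0.3, 0.2, 0.8]
gripper_force: 0.0
eef_pos: [0.4416, -0.1009, 0.1573]
force: [-0.1, 4.0, 10.9]
finger_gap: 0.0135
gripper_force: 34.3
eef_pos: [0.4417, -0.1009, 0.1574]
force: [-0.6, 1.3, 4.6]
finger_gap: 0.0136
gripper_force: 40.1
shift [ 0.0027 -0.0009 -0.003 ] turn [-8.00e-04 -4.20e-03  9.77e-01] F [-0.6  1.3  4.6] gap 0.0136 t 17.6
```

```bash
python3 -m jog '[[0,0,0,0,0,0.15,0],[0,0,0,0,0,0.3,0],[0,0,0,0,0,0.45,0],[0,0,0,0,0,0.6,0],[0,0,0,0,0,0.75,0]]' | grep -E 'pos|rot|force'
python3 -m jog '[[0,0,0,0,0,0.1,0],[0,0,0,0,0,0.2,0],[0,0,0,0,0,0.227,0],[0,0,0,0,0,0.227,0],[0,0,0,0,0,0.227,0]]' | grep -E 'pos|rot|force'
python3 -c "
from h import *
tool([.4408,-.1009,.177],yaw=-.0051-1.047+np.pi/2)"
```

```text
eef_pos: [0.4415, -0.101, 0.1574]
eef_rot: [[-0.638, 0.77, -0.003], [0.77, 0.638, 0.001], [0.003, -0.002, -1.0]]
force: [-0.8, -0.6, 5.5]
gripper_force: 40.1
eef_pos: [0.4414, -0.1011, 0.1574]
eef_rot: [[-0.496, 0.869, -0.003], [0.869, 0.496, 0.001], [0.003, -0.002, -1.0]]
force: [-1.3, 1.3, 6.5]
gripper_force: 40.2
shift [ 0.0016 -0.0015 -0.0031] turn [-0.003  -0.0032 -0.0004] F [-1.3  1.3  6.5] gap 0.0133 t 18.6
```

```bash
python3 -m jog '[[0,0,0,0,0,0,1],[0,0,0,0,0,0,1],[0,0,0,0,0,0,1],[0,0,-0.15,0,0,0,1],[0,0,-0.3,0,0,0,1]]' | grep -E 'pos|rot|force|gap'
python3 -c "
from h import *
tool([.4,-.4,.26],grip=False,yaw=-.5+np.pi/2)"
```

```text
eef_pos: [0.4402, -0.1006, 0.2464]
eef_rot: [[-0.496, 0.869, -0.008], [0.869, 0.496, 0.003], [0.007, -0.006, -1.0]]
force: [1.6, -0.9, 1.4]
finger_gap: 0.0843
gripper_force: 0.0
shift [-0.8002 -0.6112 -0.0472] turn [-0.0046 -0.0102 -0.7033] F [ 1.6 -0.9  1.4] gap 0.0843 t 19.1
```

```bash
python3 -m jog '[[-0.13,-0.1,-0.04,0,0,0,0],[-0.26,-0.2,-0.04,0,0,0,0],[-0.39,-0.3,-0.04,0,0,0,0],[-0.52,-0.4,-0.04,0,0,0,0],[-0.65,-0.5,-0.04,0,0,0,0]]' | grep -E 'pos|rot'
python3 -m jog '[[-0.13,-0.1,0,0,0,0,0],[-0.15,-0.1,0,0,0,0,0]]' | grep -E 'pos|rot'
python3 - <<'E'
from h import *
import cv2
a=env.snapshot("top")[:,:,::-1];cv2.imwrite(f"pics/t.png",cv2.resize(a[120:260,280:380],None,fx=4,fy=4,interpolation=cv2.INTER_CUBIC))
b=cv2.resize(a[218:258,290:330],None,fx=14,fy=14,interpolation=cv2.INTER_CUBIC)
cv2.imwrite("pics/t2.png",np.hstack([cv2.resize(cv2.imread("pics/t.png"),(400,560)),b])[:,:800])
print(env.get_obs()['eef_pos'])
E
```

```text
eef_pos: [0.4075, -0.3467, 0.2586]
eef_rot: [[-0.496, 0.869, -0.004], [0.869, 0.496, 0.001], [0.003, -0.003, -1.0]]
eef_pos: [0.4028, -0.4041, 0.2573]
eef_rot: [[-0.491, 0.871, -0.005], [0.871, 0.491, 0.0], [0.002, -0.004, -1.0]]
[ 0.40368393 -0.40219712  0.25729918]
```

View pics/t2.png

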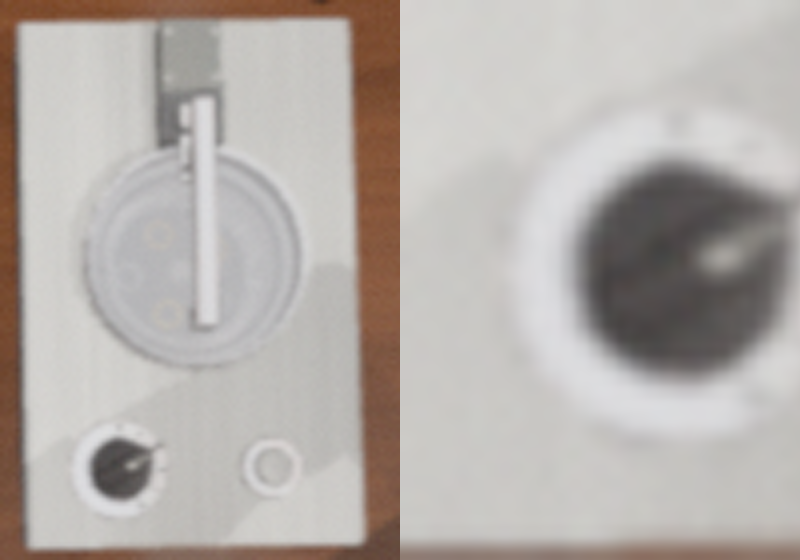

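The lid sits over the drum with its bar at (205,210) and the tongue in the lock. The knob's white line (720,258 → 785,213) meets the long mark. Check the angle in numbers and go over the button.

```bash
python3 - <<'E'
from h import *
import cv2
g=cv2.cvtColor(cv2.imread("pics/t.png"),cv2.COLOR_BGR2GRAY)
s=cv2.resize(g,(100,140),interpolation=cv2.INTER_AREA)
print(s[108:121,28:44])
d=(.5828,-.1536,-.0051);k=np.array([d[0]-.142,d[1]+.052+.0007])
for th in(.95,1.047,1.15): print(th,[pix("top",[*(k+r*np.array([np.cos(-th+d[2]),np.sin(-th+d[2])])),.184])-[308,228] for r in(.006,.012,.018)])
tool([d[0]-.142-.0003,d[1]-.052+.0007,.19],grip=False)
E
```

```text
[[206 200 202 208 214 213 206 205 208 203 197 192 191 191 192 191]
 [162 153 160 175 192 200 205 210 212 209 202 192 188 189 191 191]
 [105  99 105 118 137 157 182 196 204 206 197 182 179 185 190 190]
 [ 80  80  84  86  95 107 127 150 170 183 177 168 172 183 189 192]
 [ 79  81  82  82  82  82  92 105 124 144 163 182 191 192 192 191]
 [ 80  81  78  76  78  85  95 105 118 137 175 200 205 199 193 194]
 [ 77  75  73  79  90 102 117 125 130 142 177 202 207 200 194 192]
 [ 68  71  78  98 125 139 134 125 115 130 173 200 205 199 192 191]
 [ 70  74  83 115 148 155 130 107 102 130 176 198 200 193 189 190]
 [ 75  80  83  98 117 117 103  93 101 134 177 193 187 185 188 191]
 [ 79  78  78  79  84  85  85  88 106 143 184 200 200 193 191 191]
 [ 77  75  75  75  80  84  90  93 113 157 192 206 206 196 189 190]
 [ 74  72  74  78  84  89  91  98 124 168 198 208 207 197 190 190]]
0.95 [array([4.4932646 , 7.67234323]), array([6.31122497, 6.32693814]), array([8.12830292, 4.9821861 ])]
1.047 [array([4.61583636, 7.85608615]), array([6.55641668, 6.69427029]), array([8.4961627 , 5.53295393])]
1.15 [array([4.72599729, 8.06312566]), array([6.77682111, 7.10819979]), array([8.82689306, 6.153624  ])]
shift [0.5115 0.4309 0.2249] turn [0. 0. 0.] F [ 0.4 -1.1 -0.2] gap 0.0002 t 19.85
```

The angle matches 1.05 rad. Now the button.

```bash
python3 -m jog '[[0.12,0.1,0,0,0,0,0],[0.24,0.2,0,0,0,0,0],[0.36,0.3,0,0,0,0,0],[0.48,0.4,0,0,0,0,0],[0.512,0.431,0.1,0,0,0,0]]' | grep -E 'pos'
python3 -m jog '[[0,0,0,0,0,0,0],[0,0,0,0,0,0,0]]' | grep -E 'pos|rot|force'
python3 -c "
from h import *
tool([.4405,-.2049,.166],grip=False,yaw=-.0051-1.047+np.pi/2)"
```

```text
eef_pos: [0.442, -0.1972, 0.2321]
eef_pos: [0.44, -0.2001, 0.2288]
eef_rot: [[-0.497, 0.868, -0.005], [0.868, 0.497, 0.002], [0.004, -0.003, -1.0]]
force: [-0.5, -0.8, 0.2]
gripper_force: 0.0
shift [-0.0157 -0.0057  0.2094] turn [-0.0044 -0.0051  0.0024] F [-0.5 -0.8  0.2] gap 0.0 t 20.55
```

```bash
python3 -m jog '[[-0.014,-0.006,0.1,0,-0.005,0,0],[-0.014,-0.006,0.18,0,-0.005,0,0],[-0.014,-0.006,0.209,0,-0.005,0,0],[-0.014,-0.006,0.209,0,-0.005,0,0]]' | grep -E 'pos|force'
python3 -m jog '[[0,0,0.01,0,0,0,0],[0,0,0.02,0,0,0,0],[0,0,0.03,0,0,0,0],[0,0,0.035,0,0,0,0]]' | grep -E 'pos|force'
```

```text
eef_pos: [0.4401, -0.2062, 0.1657]
force: [0.8, 1.1, 0.4]
gripper_force: 0.0
eef_pos: [0.4415, -0.2067, 0.1565]
force: [0.6, -1.8, 4.3]
gripper_force: 2.3
```

```bash
python3 -m jog '[[0,0,0.006,0,0,0,0],[0,0,0.012,0,0,0,0],[0,0,0.012,0,0,0,0],[0,0,0.012,0,0,0,0]]' | grep -E 'pos|force'
```

```text
eef_pos: [0.4417, -0.2067, 0.1557]
force: [-5.8, 1.5, 23.1]
gripper_force: 11.8
```

Bottomed (23 N, no further travel). Let go and back off.

```bash
python3 -m jog '[[0,0,-0.03,0,0,0,0],[0,0,-0.1,0,0,0,0],[0,0,-0.25,0,0,0,0],[0,0,-0.35,0,0,0,0],[0,0,-0.35,0,0,0,0]]' | grep -E 'time|pos|force'
python3 - <<'E'
from h import *
import cv2
# lid still home? compare side view with the after-press picture (lid region)
a=cv2.resize(env.snapshot("side")[:,:,::-1][110:210,200:310],None,fx=6,fy=6,interpolation=cv2.INTER_CUBIC)
g=cv2.imread("pics/g.png");print(np.abs(a[300:440,300:600].astype(int)-g[300:440,300:600]).mean())
print(env.finish_job())
E
```

```text
time_s: 22.25
eef_pos: [0.4426, -0.2064, 0.2612]
force: [0.4, 0.2, -0.0]
gripper_force: 0.0
7.131484126984127
the job is handed in; nothing more can be done
None
```

The job is handed in at about 22 s: the lid is home and locked, and it held a straight-up tug at the lock that peaked at 19 N, above the 10 N asked, before easing through about 10 N; the timer is on the long mark by camera, the start button was pushed to its stop and let go, and I never went near the pliers, brass case or ring clamp.

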